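# Cock the slide clamp and load a slide holder

## Task

Make the slide clamp on the microscopy bench ready for use: draw its sprung arm back by the upright handle, without straining it hard against the rubber buffer, and ease it onto the hair-trigger catch so that it stays cocked by itself when you let go. Then lay the loose slide holder flat, fully down in the clamp's nest, without letting the arm snap shut at any time. Leave the arm cocked and the holder released, and leave the other things on the bench where they are.

Things in the scene. Friction and masses are not known exactly. Their poses are not given: they have to be found in the camera images.
- jig: The clamp's base: a flat aluminium plate 200 mm (its x) by 260 mm (its y) by 12 mm thick, screwed to the bench. Origin at the centre of its underside, z up. On it: the nest (+x half), the steel arm that swings level about an upright pivot, and at the +y edge the catch block.
- pivot (a point): The axis of the arm's upright pivot, on the plate's top, at x -35, y -95 mm in the frame of the jig. The hub is 26 mm across and 32 mm high above the plate.
- handle (a point): Middle of the upright round black handle post on the arm, 120 mm from the pivot's axis: 14 mm diameter, from 18 to 78 mm above the plate's top (this point is 48 mm above it). The arm is a flat bar 13 mm wide and 178 mm long, 7 to 18 mm above the plate. When the catch carries the cocked arm, the handle no longer pulls on the hand.
- clamp_arm (a joint): Swing of the steel arm about the pivot (rad): 0 = shut (it lies across the nest, pointing 40 degrees from the jig's +x towards +y); grows counter-clockwise from above as it is drawn back; at 0.87 it points along the jig's +y. A spring pulls it shut: about 4 N at the handle at 0, rising evenly to about 8 N at 0.9. Once cocked it rests at 0.77 to 0.98, where the catch is set.
- nest (a point): Centre of the nest's floor, on the plate's top (x 55, y -30 mm in the frame of the jig, 12 mm above the bench). The nest is the space between four low steel ribs, 5 mm high: 38 mm along the jig's x, 86 mm along its y.
- holder_center (a point): Centre of the loose slide holder, an aluminium block with a glass slide let into its top: 32 mm (its x) by 80 mm (its y) by 22 mm high, 0.1 to 0.2 kg, lying flat on the bench at the jig's -y side; the point is 11 mm above its underside. It fits the nest with its long side along the jig's y, either way round.
- objective: A spare microscope objective, a steel turned piece 26 mm in diameter and 45 mm high, standing on the bench. Leave it alone. Origin at the centre of its underside.
- oil_bottle: A small brown bottle, 30 mm diameter, 65 mm high, standing on the bench. Leave it alone. Origin at the centre of its underside.
- slide_box: A flat slide storage box, 90 by 180 by 34 mm, on the bench. Leave it alone. Origin at the centre of its underside.
- pin_top (a point): Top of the upright steel roller pin (8 mm diameter) near the arm's end, 170 mm from the pivot, 37 mm above the plate. Drawing back, it pushes the catch's sloping nose aside (some 5 N more at the handle), the nose drops in front of it, and about 3 mm on it meets a rubber buffer. Then ease it forward slowly until the nose carries it. Let go sooner, it may strike the nose and fire; pushed on too.
- catch_rail (a point): Middle of the catch's rail, fixed on the plate's top. The catch block (62 mm long, up to 35 mm high) is clamped within 16 mm of it along the jig's x; its true setting is not measured. It carries the light sprung pawl (touching it fires the arm) and, behind the arm (-x), the buffer, which yields 1 mm per 3 N at the pin: 6 N more at the handle per mm of handle travel. Over 12 N on it strains it.
There are look-alikes about, which are no part of the job. What is shaped like the part that bears holder_center but pink is not meant.

How it is judged:
By the outcome, as a careful person would: the job done as asked, in the order asked, and still so for the second after the job is handed in, with the robot touching nothing.
It also fails if it takes over 72 s, if anything falls off the work surface, if the arm or the gripper's body presses on something with over 40 N, if the wrist force passes 120 N, or if a joint passes its speed limit or range.

## Robot

A 6-joint arm with a two-finger parallel gripper is mounted at the origin on the work surface. World frame = base frame: x ahead of the robot, y to its left, z up, the work surface at z = 0. Lengths are in m, angles in degrees, forces in N, time in s.
With the tool pointing down it reaches from about 0.4 to 0.825 m from the base axis. Payload 7 kg.
Tool frame: the origin (TCP) lies on the centre line of the jaws, within the pads' length; the fingertips stand 11 mm ahead of it and the grasp point (between the pads) lies 8 mm behind it; z points along the fingers, y is the direction in which the jaws open and shut (so a half turn about z gives the same grasp; the last joint's range is limited). The gripper opens to 88 mm and grips with 3 to 60 N. Pads are 19 mm wide; open, the fingers measure 130 mm over their backs; the gripper's body (78 mm by 193 mm) begins 47 mm behind the grasp point.
Start: joints at [-55.285, 20.546, 0.682, 0, -70.136, -16.507], TCP at [0.211, -0.641, 0.238] pointing down, gripper open.
Joint ranges: [-176.03, 176.03], [-82.01, 121.73], [-58.28, 71.71], [-173.87, 95.51], [-174.79, -0.11], [-173.66, 173.66]. Speed limits (degrees/s): [136.94, 136.94, 172.46, 180, 180, 180].

## Interface

Orientations are given as [roll, pitch, yaw] about the fixed x, y, z axes, in that order (R = Rz(yaw) Ry(pitch) Rx(roll)).
In Python, from plant import ctrl, cams, order gives the robot as it stands.
- The arm moves only by the tool jog_arm, never from a script. Its argument "motion" is a list of rows, each an object with "offset": the shift along the tool's x, y, z in mm, a list of three; "roll": the turn about the tool's z in rad; "hand": the finger opening in mm, from 0 to 87.6. A call has 1 to 20 rows; each row is the pose to reach, as a shift and turn from the pose commanded when the call began, along the tool's axes at that moment; what a row does not reach only later rows make up. A row lasts 1/12 s, in which the tool goes at most 41.7 mm and 7.16 degrees, less where a joint would pass 70% of its speed; a pose out of reach is approached as far as the arm can. A call with a gripper value outside its range is refused whole. The fingers move at their own pace and stop on an object; the grip force is fixed at half the most. Time passes only in rows, so rows that repeat a pose let the fingers close. It gives the time, the measured TCP pose, the force and the opening at its end, in the units of the state.
- ctrl.get_obs(): the state, without advancing time (a new reading comes with each control period).
- cams.snapshot(name): name is "scene" or "top"; returns a dict with "img" (400x640x3 uint8, red, green, blue), "K" (3x3 intrinsics, pixels), "D" ([k1, k2, p1, p2, k3] as OpenCV has them; the pictures are not rectified), "cam_to_world" (4x4, takes a point from camera to world coordinates). Camera axes: x right, y down, z forward; pixel columns grow to the right and rows downward; lengths in m; the calibration is good to about 2 mm. A picture is of the moment at which its call begins. There is no depth.
- order.close_job(): hands the job in, once; it reports no verdict.
The state is a dict: "clock": time; "joint_pos": joint angles; "qvel": joint speeds; "tau": joint torques, N m; "tool_pos": TCP position; "orientation": TCP orientation; "force": force on the tool from outside, world axes, zero at the start; "moment": the same for the moment, N m; "opening": finger opening in m.
Only numpy, scipy, OpenCV 4.12 (cv2) and the standard library are available. Lean on these libraries where they do the work, as an engineer would, in place of code of your own. Each camera call takes 0.05 s, during which the arm holds its last target. There are 200 camera calls.

## Working session

There is one attempt and no reset: what is moved stays moved. The work goes in short steps, Python scripts to look and compute and a tool call to move; the robot and the scene stay as the last step left them, time stands still between calls to the robot, and variables do not carry over. Pictures are saved under pics/ and viewed, about 8 in all and at most 12, crops included, and the job is handed in when it is done.

Besides the shell and the picture viewer there is one more tool, called as name(argument=value, ...), one argument or row to a line, values as JSON. jog_arm: Moves the arm, as the interface text tells. Its arguments: {"type":"object","properties":{"motion":{"type":"array"}},"required":["motion"]}

```bash
ls; mkdir -p pics
python3 - <<'E'
from plant import ctrl,cams
import cv2,numpy as np
print(ctrl.get_obs())
for n in("scene","top"):
    s=cams.snapshot(n); np.savez(f"{n}0.npz",**s); cv2.imwrite(f"pics/{n}0.png",s["img"][:,:,::-1]); print(n,s["K"].round(1).tolist(),s["D"],s["cam_to_world"].round(3).tolist())
E
```

```text
pics
{'clock': 0.0, 'joint_pos': array([-5.52841867e+01,  2.05929191e+01,  6.34445911e-01, -2.01532122e-02,
       -7.01363936e+01, -1.65077731e+01]), 'qvel': array([-0.05707062,  0.01943763,  0.00176948, -0.11186653, -0.03198568,
       -0.02829298]), 'tau': array([-1.44930429e-03, -5.82712913e+01,  2.93066275e+01,  6.99723288e+00,
        7.10776090e-03, -1.41165874e-04]), 'tool_pos': array([ 0.21075614, -0.64076074,  0.23661093]), 'orientation': array([ 1.79903660e+02, -8.79426108e-03, -1.61798816e+02]), 'force': array([-0.15565131, -1.20928232, -0.08257109]), 'moment': array([-0.00223409, -0.03686668,  0.03903379]), 'opening': 0.08738476503240489}
scene [[487.4, 0.0, 318.1], [0.0, 487.4, 199.6], [0.0, 0.0, 1.0]] [0.01858583 0.         0.         0.         0.        ] [[-0.293, 0.78, -0.554, 1.111], [0.956, 0.243, -0.164, 0.097], [0.007, -0.577, -0.817, 0.869], [0.0, 0.0, 0.0, 1.0]]
top [[385.3, 0.0, 321.9], [0.0, 385.3, 196.3], [0.0, 0.0, 1.0]] [0.02050261 0.         0.         0.         0.        ] [[0.004, -0.996, 0.088, 0.459], [-1.0, -0.004, 0.003, -0.099], [-0.003, -0.088, -0.996, 0.999], [0.0, 0.0, 0.0, 1.0]]
```

View pics/scene0.png

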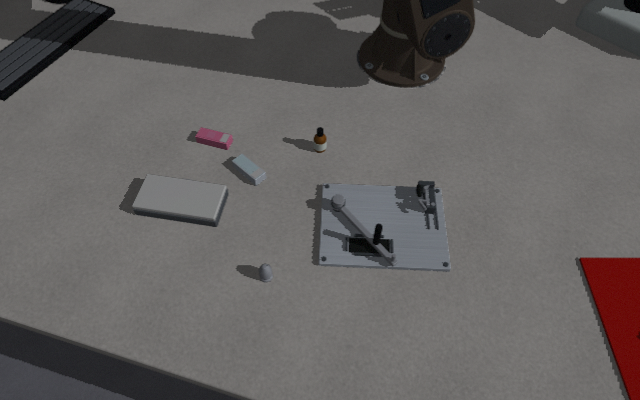

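View pics/top0.png

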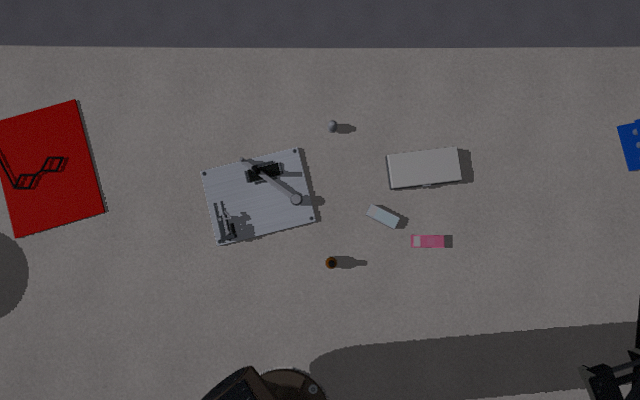

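Two candidates share the holder's shape: the silver-grey block (top 384,216; scene 249,169) and the pink one (top 431,241; scene 214,138). The silver-grey one with glass fits, because pink is excluded. I'll confirm it in a crop and measure.

```bash
cat > h.py <<'E'
import numpy as np,cv2
def load(n): return dict(np.load(n))
def ray(s,px,z):
    p=cv2.undistortPoints(np.array(px,float).reshape(-1,1,2),s["K"],s["D"])[:,0]
    T=s["cam_to_world"]; d=np.c_[p,np.ones(len(p))]@T[:3,:3].T; o=T[:3,3]
    return o+d*((np.asarray(z,float)-o[2])/d[:,2])[:,None]
def proj(s,X):
    Ti=np.linalg.inv(s["cam_to_world"]); return cv2.projectPoints(np.array(X,float).reshape(-1,1,3),cv2.Rodrigues(Ti[:3,:3])[0],Ti[:3,3],s["K"],s["D"])[0][:,0]
def tri(s1,p1,s2,p2):
    A=[];b=[]
    for s,p in((s1,p1),(s2,p2)):
        o=s["cam_to_world"][:3,3]; d=ray(s,[p],0)[0]-o; d/=np.linalg.norm(d); M=np.eye(3)-np.outer(d,d); A.append(M);b.append(M@o)
    x=np.linalg.solve(A[0]+A[1],b[0]+b[1]); return x
def crop(s,x0,y0,w,h,k): return cv2.resize(s["img"][y0:y0+h,x0:x0+w,::-1],None,fx=k,fy=k,interpolation=cv2.INTER_CUBIC)
E
python3 - <<'E'
from h import *
t=load("top0.npz");s=load("scene0.npz")
a=crop(t,195,140,220,115,3.6); b=crop(s,225,150,240,128,3.3)
a=a[:,:790];b=b[:,:790]; w=790
p=lambda i:cv2.copyMakeBorder(i,0,0,0,w-i.shape[1],0)
o=np.vstack([p(a)[:300],p(b)[:300]]);
o=np.vstack([cv2.resize(p(a),(w,int(a.shape[0]))),p(b)]) ; o=o[:]
print(o.shape); cv2.imwrite("pics/c1.png",cv2.resize(o,None,fx=min(1,600/o.shape[0]),fy=min(1,600/o.shape[0])))
for n,S in(("top",t),("scene",s)):
    hsv=cv2.cvtColor(S["img"],cv2.COLOR_RGB2HSV)
    im=S["img"].astype(int); m=((im[...,2]-im[...,0]>4)&(im[...,2]>90)).astype(np.uint8)*255
    m=cv2.morphologyEx(m,cv2.MORPH_CLOSE,np.ones((3,3)))
    for c in cv2.findContours(m,0,1)[0]:
        if cv2.contourArea(c)>60:
            h=cv2.convexHull(c); ap=cv2.approxPolyDP(h,0.04*cv2.arcLength(h,True),True)[:,0]
            print(n,cv2.contourArea(c),ap.tolist(), cv2.minAreaRect(c))
E
```

```text
(836, 790, 3)
top 369.0 [[370, 205], [398, 217], [394, 228], [367, 215]] ((382.1999816894531, 216.10000610351562), (32.64659118652344, 12.521980285644531), 26.56505012512207)
top 5675.5 [[297, 147], [315, 219], [217, 245], [200, 171]] ((256.676513671875, 194.70590209960938), (79.30915069580078, 101.86495971679688), 75.96376037597656)
top 810.0 [[639, 118], [639, 168], [628, 171], [616, 126]] ((633.4087524414062, 144.65765380859375), (49.66447448730469, 24.542367935180664), 75.0685806274414)
scene 98.0 [[264, 264], [267, 264], [271, 270], [272, 277], [268, 281], [264, 280]] ((267.57244873046875, 272.36895751953125), (17.273462295532227, 8.387594223022461), 85.2363510131836)
scene 7100.0 [[323, 183], [440, 188], [450, 269], [319, 265]] ((385.9669494628906, 226.25942993164062), (131.65823364257812, 84.0075912475586), 2.4895529747009277)
scene 419.5 [[240, 154], [265, 172], [256, 185], [232, 161]] ((249.75001525878906, 167.75), (36.06244659423828, 15.55634880065918), 45.0)
scene 384.0 [[639, 29], [600, 12], [605, 6], [639, 13]] ((622.368896484375, 13.942625045776367), (42.54405212402344, 15.059335708618164), 23.629379272460938)
```

View pics/c1.png

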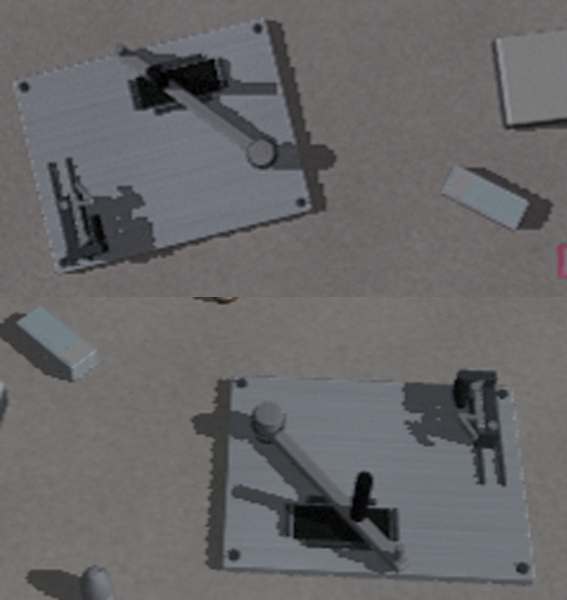

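```bash
cat >> h.py <<'E'
from scipy.optimize import least_squares
def mask(S,lo=4,v=90):
    im=S["img"].astype(int); m=((im[...,2]-im[...,0]>lo)&(im[...,2]>v)).astype(np.uint8)*255
    return cv2.morphologyEx(m,cv2.MORPH_CLOSE,np.ones((3,3)))
def blob(m,px):
    cs=[c for c in cv2.findContours(m,0,cv2.CHAIN_APPROX_NONE)[0] if cv2.contourArea(c)>60]
    return min(cs,key=lambda c:abs(cv2.pointPolygonTest(c,px,True)) if cv2.pointPolygonTest(c,px,False)<0 else 0)
def fitrect(P,w,h,x0):
    # dist of boundary pts to rectangle of size w,h, plus a free uniform inset
    def f(q):
        c,s=np.cos(q[2]),np.sin(q[2]); d=(P-q[:2])@np.array([[c,-s],[s,c]])
        return np.minimum(abs(abs(d[:,0])-w/2+q[3]),abs(abs(d[:,1])-h/2+q[3]))
    r=least_squares(f,[*x0,0],loss="soft_l1",f_scale=.001,x_scale=[.01,.01,.05,.001]); return r.x,np.sqrt(np.mean(r.fun**2))
E
python3 - <<'E'
from h import *
t=load("top0.npz");s=load("scene0.npz")
for n,S,pj,ph in(("top",t,(270,215),(382,216)),("scene",s,(400,205),(249,168))):
    m=mask(S)
    c=cv2.convexHull(blob(m,pj),returnPoints=True); 
    full=np.zeros_like(m); cv2.drawContours(full,[c],-1,255,-1); c=cv2.findContours(full,0,1)[0][0]
    P=ray(S,c[:,0],.012)[:,:2]
    print(n,"jig corners",ray(S,cv2.approxPolyDP(cv2.convexHull(c),8,True)[:,0],.012)[:,:2].round(4).tolist())
    q,e=fitrect(P,.2,.26,[*P.mean(0),np.radians(15)]); print(" jig",q.round(4),np.degrees(q[2]).round(2),e)
    c=blob(m,ph); P=ray(S,c[:,0],.022)[:,:2]
    r=cv2.minAreaRect((P*1000).astype(np.float32)); print(" holder z22",r)
    x=np.zeros_like(m);cv2.drawContours(x,[c],-1,255,-1);M=cv2.moments(x,True);print(" cen",M["m10"]/M["m00"],M["m01"]/M["m00"])
    B=cv2.approxPolyDP(cv2.convexHull(c),4,True)[:,0]; print(" corners",B.tolist(),ray(S,B,.022)[:,:2].round(4).tolist())
print("hub",ray(t,[(296,198.8)],.044),"handle",ray(t,[(256.6,168.3)],.090),"pin",ray(t,[(242.6,159.4)],.049))
E
```

```text
top jig corners [[0.6739, -0.0307], [0.4871, -0.0785], [0.4203, 0.17], [0.6099, 0.2192]]
 jig [ 5.483e-01  7.050e-02  2.497e-01 -1.000e-04] 14.31 0.0014685862071160756
 holder z22 ((494.872802734375, -248.742431640625), (82.18445587158203, 31.877222061157227), 63.4476432800293)
 cen 382.3186274509804 215.93872549019608
 corners [[370, 205], [398, 217], [394, 228], [367, 215]] [[0.5229, -0.2181], [0.4927, -0.2886], [0.465, -0.2782], [0.4975, -0.2104]]
scene jig corners [[0.4838, -0.0774], [0.4205, 0.1714], [0.6121, 0.2207], [0.6799, -0.0267]]
 jig [ 0.5495  0.0719  0.253  -0.0013] 14.49 0.001720045393147479
 holder z22 ((499.1587219238281, -243.0946044921875), (94.36937713623047, 36.873050689697266), 58.23544692993164)
 cen 249.93899782135077 168.12200435729847
 corners [[240, 154], [265, 172], [256, 185], [232, 161]] [[0.4681, -0.2794], [0.5001, -0.2068], [0.5397, -0.2127], [0.4926, -0.2886]]
hub [[ 0.53619305 -0.03165932  0.044     ]] handle [[0.60502471 0.05965562 0.09      ]] pin [[0.63390784 0.10212504 0.049     ]]
```

```bash
cat > plan.py <<'E'
# usage: plan.py x y z yaw  (world, m, deg) -> offset mm/roll rad of the last row; remembers rounded command
import sys,json,numpy as np,os
d=json.load(open("cmd.json")) if os.path.exists("cmd.json") else dict(p=[.211,-.641,.238],yaw=-161.79)
R=lambda w:np.array([[np.cos(w),np.sin(w),0],[np.sin(w),-np.cos(w),0],[0,0,-1]])
T=lambda a,i:d["p"][i] if a=="-" else float(a)
for i in range(1,len(sys.argv),4):
    a=sys.argv[i:i+4]; p=np.array([T(a[k],k) for k in range(3)]); yaw=d["yaw"] if a[3]=="-" else float(a[3])
    o=np.round(R(np.radians(d["yaw"])).T@(p-d["p"])*1000,1); r=round(-np.radians(yaw-d["yaw"]),3); print(o.tolist(),r)
json.dump(dict(p=(np.array(d["p"])+R(np.radians(d["yaw"]))@o/1000).tolist(),yaw=d["yaw"]-np.degrees(r)),open("cmd.json","w"))
E
python3 - <<'E'
from h import *
t=load("top0.npz");s=load("scene0.npz")
print("handle",tri(t,(256.6,168.3),s,(378.2,226.4)))
w=np.radians(14.4);R=np.array([[np.cos(w),-np.sin(w)],[np.sin(w),np.cos(w)]]);C=np.array([.549,.071])
pv=C+R@[-.035,-.095];print("pivot",pv,"nest",C+R@[.055,-.03])
H=pv+.12*np.array([np.cos(np.radians(54.4)),np.sin(np.radians(54.4))]);print("H",H)
for n,S in(("t",t),("s",s)): print(n,"pred handle top/pin top/hub top",proj(S,[[*H,.09],[*(pv+(H-pv)*170/120),.049],[*pv,.044]]).round(1).tolist())
# dark handle blob in scene
m=(S["img"].max(2)<45).astype(np.uint8); print("dark rows", [(y,np.flatnonzero(m[y,365:395])[[0,-1]]+365) for y in range(222,242,3) if m[y,365:395].any()])
E
python3 plan.py .4 -.35 .238 -126; python3 plan.py .607 .064 .2 -126
```

```text
handle [0.60525678 0.06398687 0.0837695 ]
pivot [ 0.53872513 -0.02971955] nest [0.60973277 0.05562045]
H [0.60857989 0.06785254]
t pred handle top/pin top/hub top [[253.2, 166.8], [240.1, 157.9], [295.2, 197.8]]
s pred handle top/pin top/hub top [[378.4, 226.6], [393.5, 255.8], [337.6, 199.3]]
dark rows [(225, array([376, 380])), (228, array([375, 381])), (231, array([375, 380])), (234, array([374, 380])), (237, array([374, 382])), (240, array([365, 388]))]
[-270.5, 217.4, 0.0] -0.625
[-456.6, 75.7, 38.0] 0.0
```

jog_arm(
  motion=[
    {"offset":[-30,24,0],"roll":-0.06,"hand":60},
    {"offset":[-60,48,0],"roll":-0.13,"hand":60},
    {"offset":[-90,72,0],"roll":-0.2,"hand":60},
    {"offset":[-120,96,0],"roll":-0.27,"hand":60},
    {"offset":[-150,120,0],"roll":-0.34,"hand":60},
    {"offset":[-180,144,0],"roll":-0.41,"hand":60},
    {"offset":[-210,168,0],"roll":-0.48,"hand":60},
    {"offset":[-240,192,0],"roll":-0.55,"hand":60},
    {"offset":[-270.5,217.4,0],"roll":-0.625,"hand":60},
    {"offset":[-270.5,217.4,0],"roll":-0.625,"hand":60},
    {"offset":[-270.5,217.4,0],"roll":-0.625,"hand":60},
  ],
)

```text
clock: 1.02
tool_pos: [0.401, -0.3483, 0.2376]
orientation: [180.0, 0.0, -125.8]
force: [-0.7, -0.2, -0.4]
opening: 0.0599
```

jog_arm(
  motion=[
    {"offset":[-38,6.3,3],"roll":0,"hand":50},
    {"offset":[-76,12.6,6],"roll":0,"hand":50},
    {"offset":[-114,18.9,9],"roll":0,"hand":50},
    {"offset":[-152,25.2,12],"roll":0,"hand":50},
    {"offset":[-190,31.5,15],"roll":0,"hand":50},
    {"offset":[-228,37.8,18],"roll":0,"hand":50},
    {"offset":[-266,44.1,21],"roll":0,"hand":50},
    {"offset":[-304,50.4,24],"roll":0,"hand":50},
    {"offset":[-342,56.7,27],"roll":0,"hand":50},
    {"offset":[-380,63,30],"roll":0,"hand":50},
    {"offset":[-418,69.3,33],"roll":0,"hand":50},
    {"offset":[-456.6,75.7,38],"roll":0,"hand":50},
    {"offset":[-456.6,75.7,38],"roll":0,"hand":50},
    {"offset":[-456.6,75.7,38],"roll":0,"hand":50},
    {"offset":[-456.6,75.7,38],"roll":0,"hand":50},
  ],
)

```text
clock: 2.27
tool_pos: [0.6067, 0.0629, 0.1988]
orientation: [180.0, -0.1, -126.0]
force: [0.6, -0.4, 0.6]
opening: 0.0504
```

```bash
python3 plan.py .607 .066 .066 -126; cat cmd.json
```

```text
[-1.6, 1.2, 134.0] 0.0
{"p": [0.6069806446364928, 0.06600755780053702, 0.06599999999999998], "yaw": -125.98013780432353}
```

jog_arm(
  motion=[
    {"offset":[-1.6,1.2,25],"roll":0,"hand":50},
    {"offset":[-1.6,1.2,50],"roll":0,"hand":50},
    {"offset":[-1.6,1.2,75],"roll":0,"hand":50},
    {"offset":[-1.6,1.2,95],"roll":0,"hand":50},
    {"offset":[-1.6,1.2,110],"roll":0,"hand":50},
    {"offset":[-1.6,1.2,122],"roll":0,"hand":50},
    {"offset":[-1.6,1.2,134],"roll":0,"hand":50},
    {"offset":[-1.6,1.2,134],"roll":0,"hand":50},
    {"offset":[-1.6,1.2,134],"roll":0,"hand":50},
  ],
)

```text
clock: 3.02
tool_pos: [0.6065, 0.0642, 0.0656]
orientation: [180.0, -0.1, -126.1]
force: [1.1, -0.0, 0.9]
opening: 0.0501
```

Run:
```python
from plant import ctrl,cams
from h import *
a=[]
for n,x,y in(("top",185,120),("scene",305,140)):
    s=cams.snapshot(n); np.savez(f"{n}1.npz",**s); a.append(crop(s,x,y,150,140,2.6))
cv2.imwrite("pics/c2.png",np.hstack(a))
```

```text
(no output)
```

View pics/c2.png

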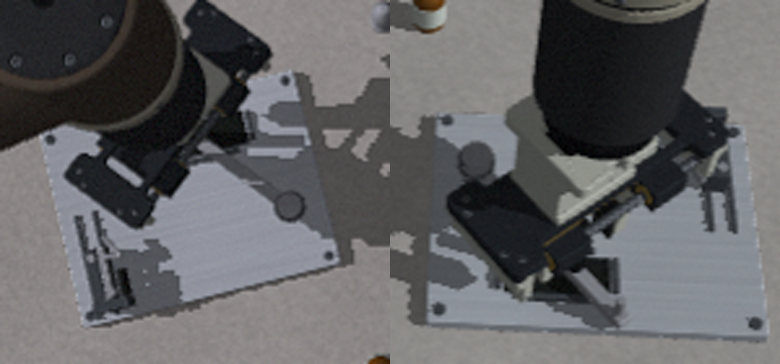

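The top view shows the jaws straddling the arm bar (crop left, about 205,150), with the hub at (290,205). Next I close on the handle.

jog_arm(
  motion=[
    {"offset":[0,0,0],"roll":0,"hand":40},
    {"offset":[0,0,0],"roll":0,"hand":30},
    {"offset":[0,0,0],"roll":0,"hand":24},
    {"offset":[0,0,0],"roll":0,"hand":20},
    {"offset":[0,0,0],"roll":0,"hand":16},
    {"offset":[0,0,0],"roll":0,"hand":10},
    {"offset":[0,0,0],"roll":0,"hand":10},
    {"offset":[0,0,0],"roll":0,"hand":10},
    {"offset":[0,0,0],"roll":0,"hand":10},
  ],
)

```text
clock: 3.87
tool_pos: [0.6067, 0.066, 0.0656]
orientation: [180.0, -0.0, -126.0]
force: [-2.1, 2.0, 2.0]
opening: 0.0136
```

```bash
cat > arc.py <<'E'
# arc.py th0 th1 n [R]: n rows along the arc from th0 to th1; remembers the end
import sys,json,numpy as np
d=json.load(open("cmd.json")); a,b,n=float(sys.argv[1]),float(sys.argv[2]),int(sys.argv[3]); r=.1185
P=np.array([.538,-.0305]); A=np.radians(54.3); w=np.radians(d["yaw"]); M=np.array([[np.cos(w),np.sin(w)],[np.sin(w),-np.cos(w)]])
rows=[]
for t in np.linspace(a,b,n+1)[1:]:
    q=P+r*np.array([np.cos(A+t),np.sin(A+t)]); o=np.round(M.T@(q-d["p"][:2])*1000,1); rl=round(-np.radians(-126+np.degrees(t)-d["yaw"]),3)
    rows.append((o.tolist()+[0],rl))
for x in rows: print(*x)
d["p"][:2]=(d["p"][:2]+M@o/1000).tolist(); d["yaw"]-=np.degrees(rl); json.dump(d,open("cmd.json","w"))
E
python3 - <<'E'
from h import *
t=load("top1.npz"); P=np.array([.538,-.0305])
for n,p,z in(("nose",(228.5,218),.045),("buf front",(232.6,222.5),.04),("buf mid",(233,229.6),.04)):
    q=ray(t,[p],z)[0,:2]-P; print(n,np.hypot(*q),np.arctan2(q[1],q[0])-np.radians(54.3))
cv2.imwrite("pics/c3.png",np.hstack([crop(t,205,185,60,75,6),crop(load("scene0.npz"),405,170,50,75,6)]))
E
python3 arc.py 0 .65 14
```

```text
nose 0.1725183243833784 0.9177276404987668
buf front 0.16739847759320708 0.996502748210709
buf mid 0.17329268992769883 1.09394102151381
[0.3, 5.2, 0] -0.046
[0.7, 10.7, 0] -0.093
[1.4, 16.1, 0] -0.139
[2.3, 21.6, 0] -0.185
[3.4, 26.9, 0] -0.232
[4.9, 32.3, 0] -0.278
[6.5, 37.5, 0] -0.325
[8.4, 42.7, 0] -0.371
[10.6, 47.7, 0] -0.418
[12.9, 52.7, 0] -0.464
[15.5, 57.5, 0] -0.51
[18.4, 62.3, 0] -0.557
[21.4, 66.9, 0] -0.603
[24.6, 71.3, 0] -0.65
```

View pics/c3.png

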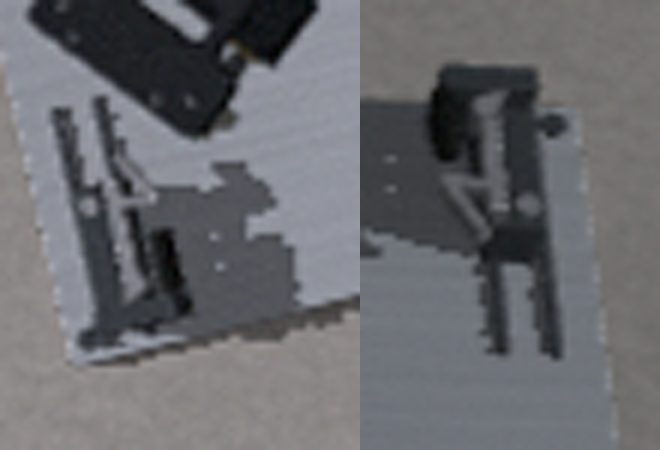

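The crop shows the pawl nose tip at (230,218) and the black buffer's front face at about (233,223) in the top view. The catch should hold the arm at roughly 0.9 to 0.97 rad. I start drawing back.

jog_arm(
  motion=[
    {"offset":[0.3,5.2,0],"roll":-0.046,"hand":10},
    {"offset":[0.7,10.7,0],"roll":-0.093,"hand":10},
    {"offset":[1.4,16.1,0],"roll":-0.139,"hand":10},
    {"offset":[2.3,21.6,0],"roll":-0.185,"hand":10},
    {"offset":[3.4,26.9,0],"roll":-0.232,"hand":10},
    {"offset":[4.9,32.3,0],"roll":-0.278,"hand":10},
    {"offset":[6.5,37.5,0],"roll":-0.325,"hand":10},
    {"offset":[8.4,42.7,0],"roll":-0.371,"hand":10},
    {"offset":[10.6,47.7,0],"roll":-0.418,"hand":10},
    {"offset":[12.9,52.7,0],"roll":-0.464,"hand":10},
    {"offset":[15.5,57.5,0],"roll":-0.51,"hand":10},
    {"offset":[18.4,62.3,0],"roll":-0.557,"hand":10},
    {"offset":[21.4,66.9,0],"roll":-0.603,"hand":10},
    {"offset":[24.6,71.3,0],"roll":-0.65,"hand":10},
    {"offset":[24.6,71.3,0],"roll":-0.65,"hand":10},
    {"offset":[24.6,71.3,0],"roll":-0.65,"hand":10},
  ],
)

```text
clock: 5.2
tool_pos: [0.536, 0.0882, 0.0657]
orientation: [-179.9, 0.0, -88.8]
force: [6.4, -0.1, -5.6]
opening: 0.0133
```

```bash
cat > st.py <<'E'
from plant import ctrl; import numpy as np
o=ctrl.get_obs(); p=o["tool_pos"]; q=p[:2]-[.538,-.0305]; a=np.arctan2(q[1],q[0]); f=o["force"][:2]
print("t",round(o["clock"],2),"th",round(a-np.radians(54.3),4),"r",np.hypot(*q).round(4),"yaw",o["orientation"][2].round(1),"Ft",round(float(f@[-np.sin(a),np.cos(a)]),2),"Fr",round(float(f@[np.cos(a),np.sin(a)]),2),"Fz",o["force"][2].round(1),"op",o["opening"].round(4))
E
python3 st.py; python3 arc.py .65 .8 4
```

```text
[0.1, 4.5, 0] -0.037
[0.4, 8.9, 0] -0.075
[0.8, 13.3, 0] -0.112
[1.4, 17.7, 0] -0.15Traceback (most recent call last):
  File "st.py", line 3, in <module>
    print("t",round(o["clock"],2),"th",round(a-np.radians(54.3),4),"r",np.hypot(*q).round(4),"yaw",o["orientation"][2].round(1),"Ft",round(float(f@[-np.sin(a),np.cos(a)]),2),"Fr",round(float(f@[np.cos(a),np.sin(a)]),2),"Fz",o["force"][2].round(1),"op",o["opening"].round(4))
                                                                                                                                                                                                                                                            ^^^^^^^^^^^^^^^^^^
AttributeError: 'float' object has no attribute 'round'
```

jog_arm(
  motion=[
    {"offset":[0.1,4.5,0],"roll":-0.037,"hand":10},
    {"offset":[0.4,8.9,0],"roll":-0.075,"hand":10},
    {"offset":[0.8,13.3,0],"roll":-0.112,"hand":10},
    {"offset":[1.4,17.7,0],"roll":-0.15,"hand":10},
    {"offset":[1.4,17.7,0],"roll":-0.15,"hand":10},
    {"offset":[1.4,17.7,0],"roll":-0.15,"hand":10},
  ],
)

```text
clock: 5.7
tool_pos: [0.5186, 0.0867, 0.0657]
orientation: [-179.8, 0.0, -80.2]
force: [6.9, 1.5, -6.6]
opening: 0.0135
```

```bash
sed -i 's/o\["opening"\].round(4)/round(o["opening"],4)/' st.py; python3 st.py; for i in 0 1 2 3; do python3 arc.py $(python3 -c "print(.8+.012*$i,.8+.012*($i+1))") 1; done
```

```text
t 5.7 th 0.787 r 0.1188 yaw -80.2 Ft -7.06 Fr 0.33 Fz -6.6 op 0.0135
[0.1, 1.5, 0] -0.012
[-0.0, 1.4, 0] -0.012
[-0.0, 1.4, 0] -0.012
[0.0, 1.4, 0] -0.012
```

jog_arm(
  motion=[
    {"offset":[0,1.4,0],"roll":-0.012,"hand":10},
    {"offset":[0,1.4,0],"roll":-0.012,"hand":10},
    {"offset":[0,1.4,0],"roll":-0.012,"hand":10},
  ],
)

```text
clock: 5.95
tool_pos: [0.5174, 0.0865, 0.0657]
orientation: [-179.8, 0.0, -79.5]
force: [7.9, 1.1, -6.3]
opening: 0.0136
```

jog_arm(
  motion=[
    {"offset":[0,1.4,0],"roll":-0.012,"hand":10},
    {"offset":[0,1.4,0],"roll":-0.012,"hand":10},
    {"offset":[0,1.4,0],"roll":-0.012,"hand":10},
  ],
)

```text
clock: 6.2
tool_pos: [0.5161, 0.0862, 0.0657]
orientation: [-179.8, 0.0, -78.8]
force: [6.3, 0.8, -7.2]
opening: 0.0131
```

jog_arm(
  motion=[
    {"offset":[0,1.4,0],"roll":-0.012,"hand":10},
    {"offset":[0,1.4,0],"roll":-0.012,"hand":10},
    {"offset":[0,1.4,0],"roll":-0.012,"hand":10},
  ],
)

```text
clock: 6.45
tool_pos: [0.5149, 0.086, 0.0657]
orientation: [-179.8, 0.0, -78.2]
force: [7.3, 1.3, -6.8]
opening: 0.0135
```

jog_arm(
  motion=[
    {"offset":[0,1.4,0],"roll":-0.012,"hand":10},
    {"offset":[0,1.4,0],"roll":-0.012,"hand":10},
    {"offset":[0,1.4,0],"roll":-0.012,"hand":10},
  ],
)

```text
clock: 6.7
tool_pos: [0.5137, 0.0858, 0.0657]
orientation: [-179.8, 0.0, -77.5]
force: [8.2, 0.7, -8.0]
opening: 0.0132
```

```bash
python3 st.py
```

```text
t 6.7 th 0.8289 r 0.1188 yaw -77.5 Ft -8.15 Fr -0.98 Fz -8.0 op 0.0132
```

jog_arm(
  motion=[
    {"offset":[0,1.4,0],"roll":-0.012,"hand":10},
    {"offset":[0,1.4,0],"roll":-0.012,"hand":10},
    {"offset":[0,1.4,0],"roll":-0.012,"hand":10},
  ],
)

```text
clock: 6.95
tool_pos: [0.5125, 0.0855, 0.0657]
orientation: [-179.8, 0.0, -76.8]
force: [8.4, 1.7, -8.0]
opening: 0.0133
```

jog_arm(
  motion=[
    {"offset":[0,1.4,0],"roll":-0.012,"hand":10},
    {"offset":[0,1.4,0],"roll":-0.012,"hand":10},
    {"offset":[0,1.4,0],"roll":-0.012,"hand":10},
  ],
)

```text
clock: 7.2
tool_pos: [0.5112, 0.0853, 0.0657]
orientation: [-179.8, 0.0, -76.1]
force: [8.7, 1.1, -9.4]
opening: 0.0131
```

jog_arm(
  motion=[
    {"offset":[0,1.4,0],"roll":-0.012,"hand":10},
    {"offset":[0,1.4,0],"roll":-0.012,"hand":10},
    {"offset":[0,1.4,0],"roll":-0.012,"hand":10},
  ],
)

```text
clock: 7.45
tool_pos: [0.51, 0.0849, 0.0657]
orientation: [-179.8, 0.0, -75.4]
force: [10.2, 1.4, -9.4]
opening: 0.0133
```

```bash
python3 st.py
```

```text
t 7.45 th 0.8607 r 0.1188 yaw -75.4 Ft -10.28 Fr -1.08 Fz -9.4 op 0.0133
```

jog_arm(
  motion=[
    {"offset":[0,1.2,0],"roll":-0.01,"hand":10},
    {"offset":[0,1.2,0],"roll":-0.01,"hand":10},
    {"offset":[0,1.2,0],"roll":-0.01,"hand":10},
  ],
)

```text
clock: 7.7
tool_pos: [0.5091, 0.0847, 0.0657]
orientation: [-179.7, 0.0, -74.8]
force: [11.2, 0.1, -10.1]
opening: 0.0134
```

jog_arm(
  motion=[
    {"offset":[0,1.2,0],"roll":-0.01,"hand":10},
    {"offset":[0,1.2,0],"roll":-0.01,"hand":10},
    {"offset":[0,1.2,0],"roll":-0.01,"hand":10},
  ],
)

```text
clock: 7.95
tool_pos: [0.5075, 0.0843, 0.0657]
orientation: [-179.8, 0.0, -74.3]
force: [8.0, 1.1, -8.4]
opening: 0.0133
```

jog_arm(
  motion=[
    {"offset":[0,1.2,0],"roll":-0.01,"hand":10},
    {"offset":[0,1.2,0],"roll":-0.01,"hand":10},
    {"offset":[0,1.2,0],"roll":-0.01,"hand":10},
  ],
)

```text
clock: 8.2
tool_pos: [0.5059, 0.0839, 0.0657]
orientation: [-179.8, 0.0, -73.7]
force: [8.1, 0.9, -6.9]
opening: 0.0134
```

```bash
python3 st.py
```

```text
t 8.2 th 0.8966 r 0.1188 yaw -73.7 Ft -8.02 Fr -1.29 Fz -6.9 op 0.0134
```

jog_arm(
  motion=[
    {"offset":[0,1.0,0],"roll":-0.008,"hand":10},
    {"offset":[0,1.0,0],"roll":-0.008,"hand":10},
    {"offset":[0,1.0,0],"roll":-0.008,"hand":10},
  ],
)

```text
clock: 8.45
tool_pos: [0.505, 0.0836, 0.0657]
orientation: [-179.8, 0.0, -73.2]
force: [7.0, 2.4, -7.0]
opening: 0.0128
```

```bash
python3 st.py
```

```text
t 8.45 th 0.9043 r 0.1188 yaw -73.2 Ft -7.34 Fr 0.36 Fz -7.0 op 0.0128
```

jog_arm(
  motion=[
    {"offset":[0,0.8,0],"roll":-0.007,"hand":10},
    {"offset":[0,0.8,0],"roll":-0.007,"hand":10},
    {"offset":[0,0.8,0],"roll":-0.007,"hand":10},
  ],
)

```text
clock: 8.7
tool_pos: [0.5041, 0.0833, 0.0657]
orientation: [-179.8, 0.0, -72.8]
force: [6.7, 2.1, -7.8]
opening: 0.0136
```

```bash
python3 st.py; python3 st.py
python3 - <<'E'
from plant import cams
from h import *
a=[]
for n,x,y,w,h in(("top",195,170,90,80),("scene",385,155,90,80)):
    s=cams.snapshot(n); np.savez(f"{n}2.npz",**s); a.append(crop(s,x,y,w,h,4.4))
cv2.imwrite("pics/c4.png",np.hstack(a))
E
python3 st.py
```

```text
t 8.7 th 0.9122 r 0.1188 yaw -72.8 Ft -6.99 Fr 0.1 Fz -7.8 op 0.0136
t 8.7 th 0.9122 r 0.1188 yaw -72.8 Ft -6.99 Fr 0.1 Fz -7.8 op 0.0136
t 8.8 th 0.9118 r 0.1188 yaw -72.8 Ft -6.61 Fr -0.78 Fz -7.1 op 0.0131
```

View pics/c4.png

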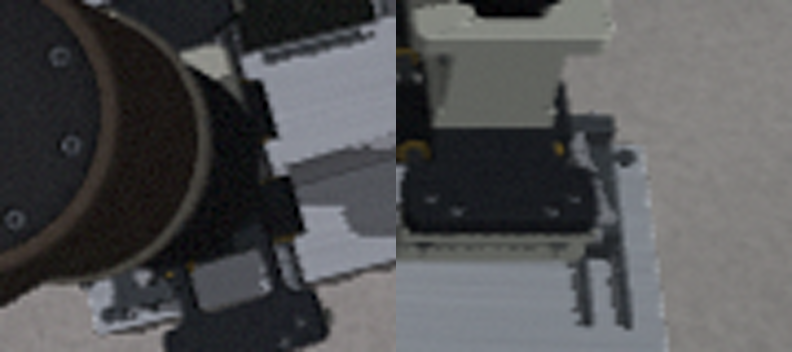

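The gripper hides the catch in both views. The arm has not met the buffer yet, so I continue by force.

jog_arm(
  motion=[
    {"offset":[0,1.0,0],"roll":-0.008,"hand":10},
    {"offset":[0,1.0,0],"roll":-0.008,"hand":10},
    {"offset":[0,1.0,0],"roll":-0.008,"hand":10},
  ],
)

```text
clock: 9.05
tool_pos: [0.5028, 0.083, 0.0657]
orientation: [-179.9, 0.0, -72.4]
force: [4.8, 1.9, -5.3]
opening: 0.0133
```

```bash
python3 st.py
```

```text
t 9.05 th 0.9235 r 0.1188 yaw -72.4 Ft -5.12 Fr 0.37 Fz -5.3 op 0.0133
```

jog_arm(
  motion=[
    {"offset":[0,0.8,0],"roll":-0.007,"hand":10},
    {"offset":[0,0.8,0],"roll":-0.007,"hand":10},
    {"offset":[0,0.8,0],"roll":-0.007,"hand":10},
  ],
)

```text
clock: 9.3
tool_pos: [0.5013, 0.0825, 0.0656]
orientation: [-179.9, 0.0, -72.0]
force: [2.9, 4.0, -1.7]
opening: 0.0135
```

```bash
python3 st.py
```

```text
t 9.3 th 0.9369 r 0.1188 yaw -72.0 Ft -3.95 Fr 2.9 Fz -1.7 op 0.0135
```

jog_arm(
  motion=[
    {"offset":[0,0.7,0],"roll":-0.006,"hand":10},
    {"offset":[0,0.7,0],"roll":-0.006,"hand":10},
    {"offset":[0,0.7,0],"roll":-0.006,"hand":10},
  ],
)

```text
clock: 9.55
tool_pos: [0.5003, 0.0821, 0.0657]
orientation: [-180.0, 0.0, -71.6]
force: [3.6, 4.7, -4.0]
opening: 0.013
```

```bash
python3 st.py
```

```text
t 9.55 th 0.9465 r 0.1187 yaw -71.6 Ft -4.96 Fr 3.32 Fz -4.0 op 0.013
```

jog_arm(
  motion=[
    {"offset":[0,0.7,0],"roll":-0.006,"hand":10},
    {"offset":[0,0.7,0],"roll":-0.006,"hand":10},
    {"offset":[0,0.7,0],"roll":-0.006,"hand":10},
  ],
)

```text
clock: 9.8
tool_pos: [0.5001, 0.0821, 0.0657]
orientation: [-179.9, 0.0, -71.2]
force: [5.5, 3.8, -6.7]
opening: 0.0135
```

```bash
python3 st.py
```

```text
t 9.8 th 0.9475 r 0.1188 yaw -71.2 Ft -6.38 Fr 1.81 Fz -6.7 op 0.0135
```

jog_arm(
  motion=[
    {"offset":[0,0.6,0],"roll":-0.005,"hand":10},
    {"offset":[0,0.6,0],"roll":-0.005,"hand":10},
    {"offset":[0,0.6,0],"roll":-0.005,"hand":10},
  ],
)

```text
clock: 10.05
tool_pos: [0.4998, 0.0819, 0.0657]
orientation: [-179.9, 0.0, -70.9]
force: [7.5, 3.5, -7.9]
opening: 0.0136
```

```bash
python3 st.py
```

```text
t 10.05 th 0.9508 r 0.1188 yaw -70.9 Ft -8.25 Fr 0.9 Fz -7.9 op 0.0136
```

Past the nose and lightly on the buffer (force rising at about 6 N/mm). Now I ease forward.

jog_arm(
  motion=[
    {"offset":[0,-0.2,0],"roll":0.002,"hand":10},
    {"offset":[0,-0.4,0],"roll":0.004,"hand":10},
    {"offset":[0,-0.6,0],"roll":0.005,"hand":10},
    {"offset":[0,-0.6,0],"roll":0.005,"hand":10},
  ],
)

```text
clock: 10.38
tool_pos: [0.5001, 0.082, 0.0657]
orientation: [-179.9, 0.0, -71.2]
force: [5.8, 4.2, -6.5]
opening: 0.0135
```

jog_arm(
  motion=[
    {"offset":[0,-0.2,0],"roll":0.002,"hand":10},
    {"offset":[0,-0.4,0],"roll":0.004,"hand":10},
    {"offset":[0,-0.6,0],"roll":0.005,"hand":10},
    {"offset":[0,-0.6,0],"roll":0.005,"hand":10},
  ],
)

```text
clock: 10.72
tool_pos: [0.5002, 0.0821, 0.0656]
orientation: [-180.0, 0.0, -71.5]
force: [2.9, 4.4, -4.0]
opening: 0.0134
```

```bash
python3 st.py
```

```text
t 10.72 th 0.947 r 0.1188 yaw -71.5 Ft -4.2 Fr 3.27 Fz -4.0 op 0.0134
```

jog_arm(
  motion=[
    {"offset":[0,-0.2,0],"roll":0.002,"hand":10},
    {"offset":[0,-0.4,0],"roll":0.003,"hand":10},
    {"offset":[0,-0.4,0],"roll":0.003,"hand":10},
    {"offset":[0,-0.4,0],"roll":0.003,"hand":10},
  ],
)

```text
clock: 11.05
tool_pos: [0.5002, 0.0821, 0.0656]
orientation: [-180.0, 0.0, -71.7]
force: [3.6, 4.2, -2.3]
opening: 0.0135
```

```bash
python3 st.py
```

```text
t 11.05 th 0.9467 r 0.1187 yaw -71.7 Ft -4.79 Fr 2.86 Fz -2.3 op 0.0135
```

jog_arm(
  motion=[
    {"offset":[0,-0.2,0],"roll":0.002,"hand":10},
    {"offset":[0,-0.4,0],"roll":0.003,"hand":10},
    {"offset":[0,-0.4,0],"roll":0.003,"hand":10},
    {"offset":[0,-0.4,0],"roll":0.003,"hand":10},
  ],
)

```text
clock: 11.38
tool_pos: [0.5004, 0.0821, 0.0656]
orientation: [180.0, 0.0, -71.8]
force: [1.1, 4.8, -1.9]
opening: 0.0134
```

```bash
python3 st.py
```

```text
t 11.38 th 0.9458 r 0.1187 yaw -71.8 Ft -2.57 Fr 4.19 Fz -1.9 op 0.0134
```

jog_arm(
  motion=[
    {"offset":[0,-0.2,0],"roll":0.002,"hand":10},
    {"offset":[0,-0.3,0],"roll":0.002,"hand":10},
    {"offset":[0,-0.3,0],"roll":0.002,"hand":10},
    {"offset":[0,-0.3,0],"roll":0.002,"hand":10},
  ],
)

```text
clock: 11.72
tool_pos: [0.5004, 0.0821, 0.0656]
orientation: [180.0, 0.0, -72.0]
force: [-0.3, 5.0, 0.0]
opening: 0.0131
```

```bash
python3 st.py
```

```text
t 11.72 th 0.9455 r 0.1187 yaw -72.0 Ft -1.25 Fr 4.83 Fz 0.0 op 0.0131
```

jog_arm(
  motion=[
    {"offset":[0,-0.2,0],"roll":0.002,"hand":10},
    {"offset":[0,-0.2,0],"roll":0.002,"hand":10},
    {"offset":[0,-0.2,0],"roll":0.002,"hand":10},
  ],
)

```text
clock: 11.97
tool_pos: [0.5004, 0.0821, 0.0656]
orientation: [179.9, 0.0, -72.1]
force: [-1.5, 5.5, 0.3]
opening: 0.013
```

```bash
python3 st.py
```

```text
t 11.97 th 0.9454 r 0.1187 yaw -72.1 Ft -0.33 Fr 5.69 Fz 0.3 op 0.013
```

Handle pull is about 0 and the arm has not moved, so the catch is carrying it. I open gently.

jog_arm(
  motion=[
    {"offset":[0,0,0],"roll":0,"hand":14},
    {"offset":[0,0,0],"roll":0,"hand":15},
    {"offset":[0,0,0],"roll":0,"hand":16},
    {"offset":[0,0,0],"roll":0,"hand":18},
    {"offset":[0,0,0],"roll":0,"hand":21},
    {"offset":[0,0,0],"roll":0,"hand":24},
    {"offset":[0,0,0],"roll":0,"hand":28},
    {"offset":[0,0,0],"roll":0,"hand":34},
    {"offset":[0,0,0],"roll":0,"hand":40},
    {"offset":[0,0,0],"roll":0,"hand":40},
  ],
)

```text
clock: 12.8
tool_pos: [0.501, 0.0822, 0.0656]
orientation: [180.0, -0.0, -72.1]
force: [-0.7, -0.3, 0.5]
opening: 0.0384
```

```bash
python3 st.py
python3 - <<'E'
from plant import ctrl
import json
o=ctrl.get_obs();print(o["tool_pos"],o["orientation"])
json.dump(dict(p=[float(v) for v in o["tool_pos"][:2]]+[.066],yaw=float(o["orientation"][2])),open("cmd.json","w"))
E
```

```text
t 12.8 th 0.9401 r 0.1186 yaw -72.1 Ft 0.81 Fr -0.09 Fz 0.5 op 0.0384
[0.50104161 0.08215008 0.0655531 ] [ 1.79997013e+02 -1.45125348e-03 -7.20632879e+01]
```

```bash
python3 plan.py - - .2 -; python3 plan.py .4904 -.2586 .12 -114
```

```text
[0.0, 0.0, -134.0] -0.0
[320.9, 115.1, 80.0] 0.732
```

jog_arm(
  motion=[
    {"offset":[0,0,-8],"roll":0,"hand":40},
    {"offset":[0,0,-20],"roll":0,"hand":40},
    {"offset":[0,0,-40],"roll":0,"hand":40},
    {"offset":[0,0,-65],"roll":0,"hand":40},
    {"offset":[0,0,-90],"roll":0,"hand":40},
    {"offset":[0,0,-112],"roll":0,"hand":40},
    {"offset":[0,0,-134],"roll":0,"hand":40},
    {"offset":[0,0,-134],"roll":0,"hand":40},
    {"offset":[0,0,-134],"roll":0,"hand":40},
  ],
)

```text
clock: 13.55
tool_pos: [0.5017, 0.0825, 0.2014]
orientation: [-179.8, 0.0, -72.1]
force: [0.7, -0.2, -1.6]
opening: 0.0401
```

jog_arm(
  motion=[
    {"offset":[30,10.8,0],"roll":0.07,"hand":48},
    {"offset":[60,21.5,0],"roll":0.14,"hand":48},
    {"offset":[90,32.3,0],"roll":0.21,"hand":48},
    {"offset":[120,43,0],"roll":0.28,"hand":48},
    {"offset":[150,53.8,0],"roll":0.35,"hand":48},
    {"offset":[180,64.6,0],"roll":0.42,"hand":48},
    {"offset":[210,75.3,0],"roll":0.49,"hand":48},
    {"offset":[240,86,20],"roll":0.56,"hand":48},
    {"offset":[270,96.8,40],"roll":0.63,"hand":48},
    {"offset":[300,107.6,60],"roll":0.69,"hand":48},
    {"offset":[320.9,115.1,80],"roll":0.732,"hand":48},
    {"offset":[320.9,115.1,80],"roll":0.732,"hand":48},
    {"offset":[320.9,115.1,80],"roll":0.732,"hand":48},
  ],
)

```text
clock: 14.63
tool_pos: [0.4884, -0.2595, 0.1172]
orientation: [179.7, -0.1, -114.2]
force: [0.0, -0.2, 0.5]
opening: 0.0482
```

```bash
python3 plan.py .4904 -.2586 .0195 -114
python3 - <<'E'
from plant import cams
from h import *
a=[]
for n,x,y,w,h in(("top",195,135,130,120),("scene",220,130,240,160)):
    s=cams.snapshot(n); np.savez(f"{n}3.npz",**s); c=crop(s,x,y,w,h,3.2 if n=="top" else 2.4); a.append(cv2.resize(c,None,fx=384/c.shape[0],fy=384/c.shape[0]) if n=="top" else cv2.resize(c,(382,255)))
a[1]=cv2.copyMakeBorder(a[1],0,384-255,0,0,0); o=np.hstack(a); print(o.shape); cv2.imwrite("pics/c5.png",o)
E
```

```text
[-0.0, -0.0, 100.5] -0.0
(384, 798, 3)
```

View pics/c5.png

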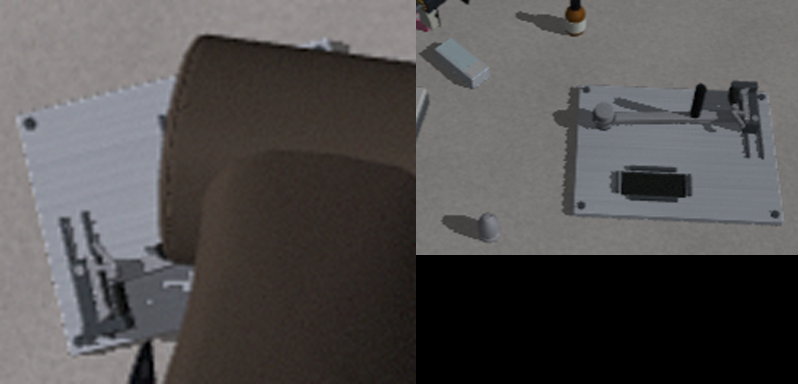

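The arm is cocked with the pin by the pawl, and it stays there. In the scene view the nest's dark floor is at about (369,245) and the holder at (249,169), uncovered. I measure the nest and check the grasp.

```bash
python3 - <<'E'
from plant import ctrl
from h import *
import json
o=ctrl.get_obs();p=o["tool_pos"];yaw=o["orientation"][2];print(p,yaw)
s=load("scene3.npz");g=s["img"].max(2)
m=(g<60).astype(np.uint8)*255
c=[c for c in cv2.findContours(m,0,1)[0] if cv2.pointPolygonTest(c,(369,245),False)>=0][0]
q=ray(s,c[:,0],.012)[:,:2]*1000; r=cv2.minAreaRect(q.astype(np.float32));print("nest",r)
print("tcp in scene",proj(s,[p,[.4904,-.2586,.022],[.4945,-.2495,.022]]))
m=mask(s);c=blob(m,(249,168));print(cv2.approxPolyDP(cv2.convexHull(c),3,True)[:,0].tolist())
L=lambda a,b:(np.cos(np.radians(66))*a-np.sin(np.radians(66))*b,np.sin(np.radians(66))*a+np.cos(np.radians(66))*b)
X=[[.4945+L(a,b)[0],-.2495+L(a,b)[1],z] for z in(.022,0) for a in(-.04,.04) for b in(-.016,.016)]
print("pred corners scene",proj(s,X).round(1).tolist()); print("pred top",proj(load("top0.npz"),X).round(1).tolist())
json.dump(dict(p=[float(v) for v in p],yaw=float(yaw)),open("cmd.json","w"))
E
python3 plan.py .4904 -.2586 .0195 -114
```

```text
[ 0.49016737 -0.258459    0.11939282] -113.98554908918298
nest ((609.8684692382812, 60.12046432495117), (40.466651916503906, 86.1852035522461), 14.686121940612793)
tcp in scene [[239.48226862 133.38675725]
 [244.82490873 163.35169389]
 [247.93128921 165.64869995]]
[[240, 154], [265, 172], [265, 178], [256, 185], [232, 161]]
pred corners scene [[230.3, 160.7], [240.7, 152.5], [255.5, 179.3], [265.8, 170.7], [231.7, 166.8], [241.9, 158.8], [256.4, 185.3], [266.6, 176.8]]
pred top [[399.5, 217.0], [394.5, 228.5], [370.5, 204.0], [365.5, 215.5], [397.9, 217.3], [393.0, 228.6], [369.5, 204.6], [364.5, 215.8]]
[0.0, -0.3, 99.9] 0.0
```

jog_arm(
  motion=[
    {"offset":[0,0,25],"roll":0,"hand":48},
    {"offset":[0,0,50],"roll":0,"hand":48},
    {"offset":[0,0,72],"roll":0,"hand":48},
    {"offset":[0,0,88],"roll":0,"hand":48},
    {"offset":[0,0,95],"roll":0,"hand":48},
    {"offset":[0,0,100],"roll":0,"hand":48},
    {"offset":[0,0,100],"roll":0,"hand":48},
    {"offset":[0,0,100],"roll":0,"hand":42},
    {"offset":[0,0,100],"roll":0,"hand":36},
    {"offset":[0,0,100],"roll":0,"hand":32},
    {"offset":[0,0,100],"roll":0,"hand":28},
    {"offset":[0,0,100],"roll":0,"hand":26},
    {"offset":[0,0,100],"roll":0,"hand":26},
    {"offset":[0,0,100],"roll":0,"hand":26},
  ],
)

```text
clock: 15.9
tool_pos: [0.491, -0.2587, 0.0205]
orientation: [-179.9, 0.0, -114.0]
force: [-0.8, 1.3, 6.9]
opening: 0.0319
```

```bash
python3 st.py
python3 - <<'E'
from h import *
def jx(C,w,pts):
    w=np.radians(w);R=np.array([[np.cos(w),-np.sin(w)],[np.sin(w),np.cos(w)]]); return [[*(np.array(C)+R@np.array(p[:2])/1000),p[2]/1000] for p in pts]
a=[]
for f,x0,y0,w,h,k in(("scene3",310,175,150,105,5),):
    s=load(f+".npz"); c=crop(s,x0,y0,w,h,k).copy()
    for (C,y),col in((((.549,.071),14.4),(0,0,255)),(((.5495,.0719),14.5),(0,255,0))):
        for P in([(36,-73,12),(74,-73,12),(74,13,12),(36,13,12)],[(-100,-130,12),(100,-130,12),(100,130,12),(-100,130,12)],[(-35+13*np.cos(t),-95+13*np.sin(t),44) for t in np.linspace(0,6.3,20)]):
            q=((proj(s,jx(C,y,P))-[x0,y0]+.5)*k).astype(np.int32); cv2.polylines(c,[q],True,col,1)
    a.append(c)
cv2.imwrite("pics/c6.png",a[0])
E
```

```text
t 15.9 th -2.7215 r 0.233 yaw -114.0 Ft -1.0 Fr -1.16 Fz 6.9 op 0.0319
```

View pics/c6.png

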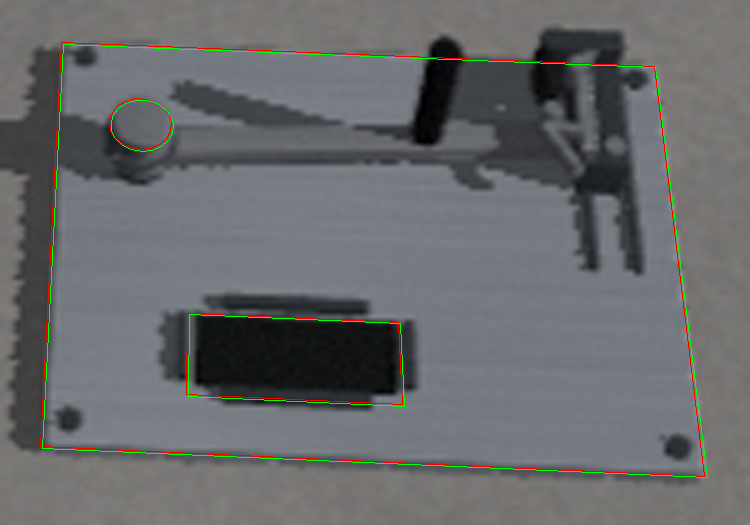

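The overlay from the jig fit matches the plate edges, the hub and the nest between its ribs (nest corners at about (188,315) to (403,403) in the crop). The grasp reads 31.9 mm, as expected. Next I lift.

```bash
python3 plan.py - - .14 -; python3 plan.py .6124 .0472 .14 -75.55;  python3 plan.py - - .05 -; cat cmd.json
```

```text
[0.0, 0.0, -120.5] -0.0
[-329.0, 12.9, -0.0] -0.671
[0.0, 0.0, 90.0] -0.0
{"p": [0.6123959488540351, 0.04725317925669992, 0.04999281665326563], "yaw": -75.54008103590473}
```

jog_arm(
  motion=[
    {"offset":[0,0,-8],"roll":0,"hand":26},
    {"offset":[0,0,-24],"roll":0,"hand":26},
    {"offset":[0,0,-45],"roll":0,"hand":26},
    {"offset":[0,0,-68],"roll":0,"hand":26},
    {"offset":[0,0,-90],"roll":0,"hand":26},
    {"offset":[0,0,-108],"roll":0,"hand":26},
    {"offset":[0,0,-120.5],"roll":0,"hand":26},
    {"offset":[0,0,-120.5],"roll":0,"hand":26},
  ],
)

```text
clock: 16.57
tool_pos: [0.4916, -0.2591, 0.1433]
orientation: [-179.7, 0.0, -114.0]
force: [0.2, -0.2, -1.9]
opening: 0.0323
```

jog_arm(
  motion=[
    {"offset":[-10,0.4,0],"roll":-0.02,"hand":26},
    {"offset":[-28,1.1,0],"roll":-0.06,"hand":26},
    {"offset":[-50,2,0],"roll":-0.1,"hand":26},
    {"offset":[-75,2.9,0],"roll":-0.15,"hand":26},
    {"offset":[-100,3.9,0],"roll":-0.2,"hand":26},
    {"offset":[-125,4.9,0],"roll":-0.25,"hand":26},
    {"offset":[-150,5.9,0],"roll":-0.3,"hand":26},
    {"offset":[-175,6.9,0],"roll":-0.35,"hand":26},
    {"offset":[-200,7.8,0],"roll":-0.4,"hand":26},
    {"offset":[-225,8.8,0],"roll":-0.45,"hand":26},
    {"offset":[-250,9.8,0],"roll":-0.5,"hand":26},
    {"offset":[-275,10.8,0],"roll":-0.55,"hand":26},
    {"offset":[-298,11.7,0],"roll":-0.6,"hand":26},
    {"offset":[-315,12.4,0],"roll":-0.64,"hand":26},
    {"offset":[-325,12.7,0],"roll":-0.66,"hand":26},
    {"offset":[-329,12.9,0],"roll":-0.671,"hand":26},
    {"offset":[-329,12.9,0],"roll":-0.671,"hand":26},
    {"offset":[-329,12.9,0],"roll":-0.671,"hand":26},
    {"offset":[-329,12.9,0],"roll":-0.671,"hand":26},
  ],
)

```text
clock: 18.15
tool_pos: [0.6119, 0.0462, 0.1399]
orientation: [180.0, -0.0, -75.6]
force: [-0.2, 0.4, -2.3]
opening: 0.0319
```

jog_arm(
  motion=[
    {"offset":[0,0,15],"roll":0,"hand":26},
    {"offset":[0,0,33],"roll":0,"hand":26},
    {"offset":[0,0,51],"roll":0,"hand":26},
    {"offset":[0,0,69],"roll":0,"hand":26},
    {"offset":[0,0,82],"roll":0,"hand":26},
    {"offset":[0,0,90],"roll":0,"hand":26},
    {"offset":[0,0,90],"roll":0,"hand":26},
    {"offset":[0,0,90],"roll":0,"hand":26},
    {"offset":[0,0,90],"roll":0,"hand":26},
  ],
)

```text
clock: 18.9
tool_pos: [0.6131, 0.047, 0.0511]
orientation: [-179.9, -0.0, -75.6]
force: [1.3, -0.7, -0.9]
opening: 0.0319
```

```bash
python3 st.py
python3 - <<'E'
from plant import ctrl,cams
from h import *
p=ctrl.get_obs();print(p["tool_pos"],p["orientation"])
a=[]
for n,x0,y0,w,h,k in(("scene",320,165,110,105,3.6),("top",205,135,110,105,3.6)):
    s=cams.snapshot(n); np.savez(f"{n}4.npz",**s); c=crop(s,x0,y0,w,h,k).copy()
    y=np.radians(104.45);u=np.array([np.cos(y),np.sin(y)]);v=np.array([u[1],-u[0]])
    for cen,z,col in((p["tool_pos"][:2]+.0098*u,p["tool_pos"][2]-.0205+.022,(0,255,255)),(np.array([.61,.0567]),.017,(0,0,255))):
        L,W=(.04,.016) if z>.02 else (.043,.019)
        q=((proj(s,[[*(cen+i*L*u+j*W*v),z] for i,j in((1,1),(1,-1),(-1,-1),(-1,1))])-[x0,y0]+.5)*k).astype(np.int32); cv2.polylines(c,[q],True,col,1)
    a.append(c)
cv2.imwrite("pics/c7.png",np.hstack(a))
E
```

```text
t 18.9 th -0.1462 r 0.1079 yaw -75.6 Ft -1.42 Fr 0.44 Fz -0.9 op 0.0319
[0.61309572 0.04704844 0.05111277] [-1.79914128e+02 -3.86033387e-03 -7.55760055e+01]
```

View pics/c7.png

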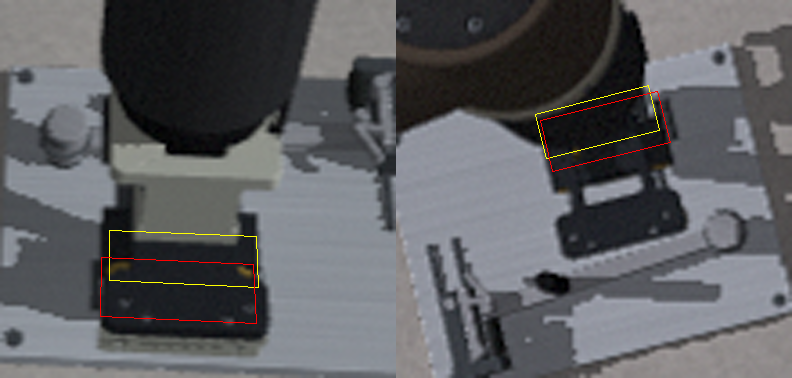

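The gripper hides the holder in both views but stays well clear of the handle (right panel 552,283). Next I lower in steps, watching the force.

jog_arm(
  motion=[
    {"offset":[0,0,4],"roll":0,"hand":26},
    {"offset":[0,0,8],"roll":0,"hand":26},
    {"offset":[0,0,11],"roll":0,"hand":26},
    {"offset":[0,0,11],"roll":0,"hand":26},
    {"offset":[0,0,11],"roll":0,"hand":26},
  ],
)

```text
clock: 19.42
tool_pos: [0.6122, 0.0471, 0.0387]
orientation: [180.0, -0.0, -75.6]
force: [0.3, -0.0, -1.5]
opening: 0.0318
```

jog_arm(
  motion=[
    {"offset":[0,0,1],"roll":0,"hand":26},
    {"offset":[0,0,2],"roll":0,"hand":26},
    {"offset":[0,0,3],"roll":0,"hand":26},
    {"offset":[0,0,3],"roll":0,"hand":26},
  ],
)

```text
clock: 19.75
tool_pos: [0.6123, 0.0471, 0.0359]
orientation: [180.0, 0.0, -75.6]
force: [-0.0, -0.0, -2.2]
opening: 0.032
```

jog_arm(
  motion=[
    {"offset":[0,0,1],"roll":0,"hand":26},
    {"offset":[0,0,2],"roll":0,"hand":26},
    {"offset":[0,0,2],"roll":0,"hand":26},
  ],
)

```text
clock: 20.0
tool_pos: [0.6123, 0.0471, 0.0338]
orientation: [180.0, -0.0, -75.6]
force: [-0.4, -0.0, -0.4]
opening: 0.0316
```

jog_arm(
  motion=[
    {"offset":[0,0,0.5],"roll":0,"hand":26},
    {"offset":[0,0,1],"roll":0,"hand":26},
    {"offset":[0,0,1],"roll":0,"hand":26},
  ],
)

```text
clock: 20.25
tool_pos: [0.6123, 0.0472, 0.033]
orientation: [180.0, 0.0, -75.6]
force: [-0.3, -0.7, -1.9]
opening: 0.0317
```

jog_arm(
  motion=[
    {"offset":[0,0,0.5],"roll":0,"hand":26},
    {"offset":[0,0,0.8],"roll":0,"hand":26},
    {"offset":[0,0,0.8],"roll":0,"hand":26},
  ],
)

```text
clock: 20.5
tool_pos: [0.6124, 0.0472, 0.0326]
orientation: [-180.0, -0.0, -75.6]
force: [-1.8, 0.2, 3.3]
opening: 0.032
```

Floor contact is at the expected height, so I release and rise.

jog_arm(
  motion=[
    {"offset":[0,0,0],"roll":0,"hand":33},
    {"offset":[0,0,0],"roll":0,"hand":35},
    {"offset":[0,0,0],"roll":0,"hand":38},
    {"offset":[0,0,0],"roll":0,"hand":42},
    {"offset":[0,0,0],"roll":0,"hand":46},
    {"offset":[0,0,0],"roll":0,"hand":46},
    {"offset":[0,0,-5],"roll":0,"hand":46},
    {"offset":[0,0,-20],"roll":0,"hand":46},
    {"offset":[0,0,-45],"roll":0,"hand":46},
    {"offset":[0,0,-75],"roll":0,"hand":46},
    {"offset":[0,0,-110],"roll":0,"hand":46},
    {"offset":[0,0,-140],"roll":0,"hand":46},
    {"offset":[0,0,-140],"roll":0,"hand":46},
  ],
)

```text
clock: 21.58
tool_pos: [0.6159, 0.0478, 0.1799]
orientation: [-179.4, -0.0, -75.5]
force: [0.7, 0.3, 1.0]
opening: 0.0461
```

jog_arm(
  motion=[
    {"offset":[25,0,0],"roll":0,"hand":46},
    {"offset":[50,0,0],"roll":0,"hand":46},
    {"offset":[80,0,0],"roll":0,"hand":46},
    {"offset":[110,0,0],"roll":0,"hand":46},
    {"offset":[140,0,0],"roll":0,"hand":46},
    {"offset":[170,0,0],"roll":0,"hand":46},
    {"offset":[200,0,0],"roll":0,"hand":46},
    {"offset":[230,0,0],"roll":0,"hand":46},
    {"offset":[260,0,0],"roll":0,"hand":46},
    {"offset":[290,0,0],"roll":0,"hand":46},
    {"offset":[320,0,0],"roll":0,"hand":46},
    {"offset":[350,0,0],"roll":0,"hand":46},
    {"offset":[350,0,0],"roll":0,"hand":46},
    {"offset":[350,0,0],"roll":0,"hand":46},
  ],
)

```text
clock: 22.75
tool_pos: [0.6993, -0.2936, 0.1713]
orientation: [180.0, 0.0, -75.7]
force: [-0.1, 0.0, 0.2]
opening: 0.0459
```

Run:
```python
from plant import cams
from h import *
s=cams.snapshot("scene"); t=cams.snapshot("top"); np.savez("scene5.npz",**s); np.savez("top5.npz",**t)
a=crop(s,300,150,170,130,4.6)
cv2.imwrite("pics/c8.png",a)
m=mask(s)
d0=np.abs(s["img"].astype(int)-load("scene0.npz")["img"]).max(2)
for n,c in(("objective",(267,272)),("bottle",(320,140)),("box",(182,198)),("pink",(214,138))): print(n,(d0[c[1]-15:c[1]+15,c[0]-15:c[0]+15]>40).mean())
```

```text
objective 0.0
bottle 0.0
box 0.3388888888888889
pink 0.0
```

View pics/c8.png

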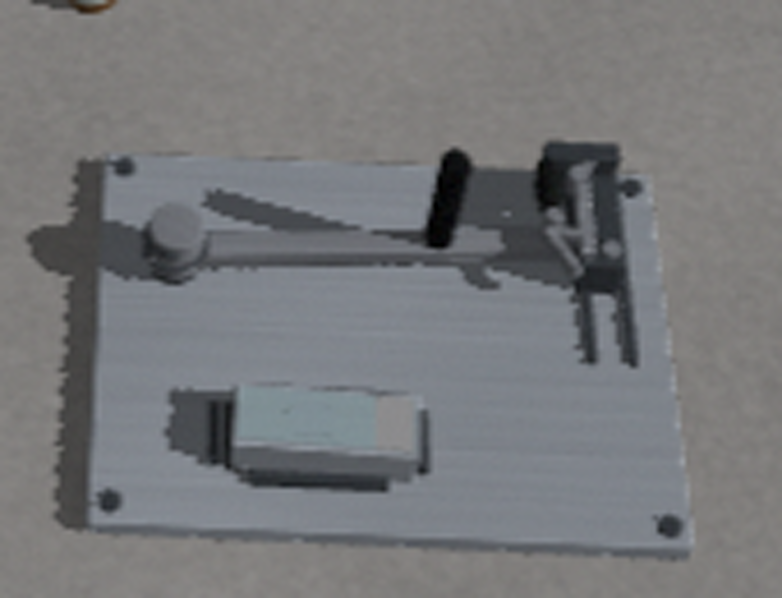

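The scene crop shows the holder seated between the ribs (top face (235,385) to (420,450)), the arm cocked and the pin at the pawl (555,215). The box difference is probably the gripper hanging in front of it. I check both numerically.

Run:
```python
from h import *
s=load("scene5.npz");t=load("top5.npz")
y=np.radians(104.45);u=np.array([np.cos(y),np.sin(y)]);v=np.array([u[1],-u[0]]);c=np.array([.6099,.0567])
for b in(.012,.017):
    print("pred bottom z",b,proj(s,[[*(c+i*.04*u+j*.016*v),z] for z in(b+.022,b) for i,j in((-1,-1),(1,-1),(1,1),(-1,1))]).round(1).tolist())
print("seen top (-,-)(+,-)(+,+)(-,+), low front",[(x/4.6+300-.4,q/4.6+150-.4) for x,q in((237,385),(421,394),(416,452),(234,443),(413,478),(235,468))])
print("tri centre of top face", "in scene",(327/4.6+300,418/4.6+150))
print("tcp in scene/top",proj(s,[[.6993,-.2936,.17]]),proj(t,[[.6993,-.2936,.17]]))
s0=load("scene0.npz"); d=np.abs(s["img"].astype(int)-s0["img"]).max(2)>40
print("box left edge diff",d[180:215,130:160].mean(), "bottom edge", d[205:228,150:225].mean())
```

```text
pred bottom z 0.012 [[349.6, 233.0], [389.6, 234.7], [390.3, 248.7], [349.4, 247.0], [348.9, 238.7], [388.3, 240.3], [388.9, 254.2], [348.8, 252.4]]
pred bottom z 0.017 [[349.7, 231.7], [389.9, 233.4], [390.6, 247.5], [349.6, 245.7], [349.1, 237.4], [388.6, 239.1], [389.2, 253.0], [348.9, 251.2]]
seen top (-,-)(+,-)(+,+)(-,+), low front [(351.12173913043483, 233.29565217391306), (391.12173913043483, 235.2521739130435), (390.03478260869565, 247.8608695652174), (350.46956521739133, 245.90434782608696), (389.3826086956522, 253.51304347826087), (350.68695652173915, 251.33913043478262)]
tri centre of top face in scene (371.0869565217391, 240.8695652173913)
tcp in scene/top [[172.11340073 192.6063101 ]] [[412.15703759 120.39769054]]
box left edge diff 0.7238095238095238 bottom edge 0.11188405797101449
```

```bash
python3 -c "
from plant import order
print(order.close_job())"
```

```text
the job is handed in; nothing more can be done
None
```

The clamp is cocked, the grey slide holder is in the nest, and the job is handed in at about 23 s of the 72 s. `close_job` gave no verdict.

**Arm:** I drew it back by the handle, past the pawl's nose, until the force began to rise at about 6 N/mm, which I took as the buffer. Total pull at the handle there was about 8 N, roughly what the spring alone gives, so the buffer carried only a light load. I then eased forward until the pull was about 0 with the arm still, at about 0.94 rad, and opened the gripper. Pictures after the release and after the placing both show it cocked.

**Holder:** I gripped it at 31.9 mm and lowered it until it touched at the expected floor height. The gripper was at 32.6 mm on contact, against about 37.5 mm if the holder had been resting on a rib. The last picture shows it released, level and between the ribs, about 1 pixel (2 to 3 mm) towards the +y rib.

**Checks that were limited or disagreed:**
- The catch was hidden by the gripper while I cocked it, so I judged that step by force only. Those force readings were noisy and included a sideways pull of up to about 5 N.
- The holder's edges differed by up to about 1 pixel from the predicted seated position, with no tilt visible.
- A rough estimate of the nest's position from its dark floor differed by about 4.5 mm from the jig fit. I used the jig fit, shifted about 1 mm towards it.
- The objective, bottle and pink block show no change. I could not confirm the slide box, because the gripper hung in front of it in the last picture. The tool stayed well above or beside the box, with no contact force there.

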